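# Set the cutting-angle guide one hole over

## Robot

A 6-joint arm with a two-finger parallel gripper is mounted at the origin on a cart in front of the work surface, level with it; the furniture and walls round the work are solid. World frame = base frame: x ahead of the robot, y to its left, z up, the work surface at z = 0. Lengths are in m, angles in degrees, forces in N, time in s.
With the tool pointing down it reaches from about 0.4 to 0.825 m from the base axis. Payload 7 kg.
Tool frame: the origin (TCP) lies on the centre line of the jaws, within the pads' length; the fingertips stand 22 mm ahead of it and the grasp point (between the pads) lies 3 mm ahead of it; z points along the fingers, y is the line along which they close (so a half turn about z gives the same grasp; the last joint's range is limited). The gripper opens to 88 mm and grips with 3 to 60 N. Pads are 19 mm wide; open, the fingers measure 130 mm over their backs; the gripper's body (78 mm by 193 mm) begins 47 mm behind the grasp point.
Start: joints at [16.507, 20.546, 0.682, 0, -70.136, -16.507], TCP at [0.675, -0, 0.249] pointing down, gripper open.
Joint ranges: [-176.03, 176.03], [-82.01, 121.73], [-58.28, 71.71], [-173.87, 95.51], [-174.79, -0.11], [-173.66, 173.66]. Speed limits (degrees/s): [136.94, 136.94, 172.46, 180, 180, 180].

## Interface

Orientations are given as [roll, pitch, yaw] about the fixed x, y, z axes, in that order (R = Rz(yaw) Ry(pitch) Rx(roll)).
In Python, from plant import get_state, cams, r gives the robot as it stands.
- The arm moves only by the tool apply_moves, never from a script. Its argument "targets" is a list of rows, each an object with "dp": the shift along the world's x, y, z in m, a list of three; "yaw": the turn about the world's z in degrees. In form: [{"dp": [x, y, z], "yaw": yaw}, ...]. A call has 1 to 20 rows; each row is the pose to reach, as a shift and turn from the pose commanded when the call began; what a row does not reach only later rows make up. A row lasts 1/12 s, in which the tool goes at most 41.7 mm and 7.16 degrees, less where a joint would pass 70% of its speed; a pose out of reach is approached as far as the arm can. A call with a gripper value outside its range is refused whole. "grip" is the gripper command: -1 is fully open, 1 is shut, values between are in proportion, set as the call begins (left out, the last holds). The fingers move at their own pace and stop on an object; "squeeze" is the grip in N (left out, the last holds). Time passes only in rows, so rows that repeat a pose let the fingers close. It gives the time, the measured TCP pose, the force, the opening and the grip force at its end, in the units of the state.
- get_state(): the state, without advancing time (a new reading comes with each control period).
- cams.capture(name): name is "scene" or "side" or "wrist"; returns a dict with "image" (384x512x3 uint8, red, green, blue), "range_z" (384x512 float32, m along the optical axis (not along the pixel's ray), 0 where there is no reading), "fx", "fy", "cx", "cy" (pixels), "k1" (the pictures are not rectified: a ray, as slopes to the right and down, at radius r is drawn at 1 + k1 r^2 times it, then the intrinsics apply), "R" (3x3) and "t" (3): a world point X has camera coordinates R X + t; the wrist camera has in their place "T_tool_cam" (4x4, takes a point from camera to tool coordinates, whose origin is the TCP and whose axes are the flange's). Camera axes: x right, y down, z forward; pixel columns grow to the right and rows downward; lengths in m; the calibration is good to about 2 mm. A picture is of the moment at which its call begins: read the wrist's pose just before it.
- r.close_job(): hands the job in; it is judged then, once.
The state is a dict: "time_s": time; "joints": joint angles; "qd": joint speeds; "joint_torque": joint torques, N m; "tcp_pos": TCP position; "eef_rot": TCP orientation; "contact_force": force on the tool from outside, world axes, zero at the start; "moment": the same for the moment, N m; "gripper_width": finger opening in m; "gripper_force": force on a finger pad.
Only numpy, scipy, OpenCV 4.12 (cv2) and the standard library are available. Lean on these libraries where they do the work, as an engineer would, in place of code of your own. Each camera call takes 0.05 s, during which the arm holds its last target. There are 200 camera calls.

## Task

Set the cutting guide for the next cut: hook a fingertip under the blue ring, lift the spring pin out of its hole, swing the arm one hole over to the hole marked by the orange button, and let the pin drop fully home there. Only hook the ring and push it along: do not pinch or strain it, do not swing the arm towards the grey button or past the orange hole to the next, and leave the jar, cakes and tools round it where they are. Finish with the hand clear.

Things in the scene. Friction and masses are not known exactly. Their poses are not given: they have to be found in the camera images.
- guide_base: Wooden board of a cutting-angle guide, 280x240x32 mm, fixed on the table. Origin at table height under the guide arm's upright pivot; x points from the front edge (robot's side) to the back, y to its left, z up. The board reaches from x = -235 to +45 mm and y = -120 to +120 mm. Dark lines on it show the five arm angles.
- middle_hole (a point): Mouth of the middle of five black holes (14 mm wide, 14 mm deep) in the aluminium index sector on the board, 48 mm above the table, 170 mm straight in front (-x) of the pivot. The holes lie on an arc of radius 170 mm about the pivot, 15 degrees (44.5 mm) apart. The pin starts in this one.
- guide_arm (a joint): Turn of the steel arm (flat bar, top 59 mm above the table) about the pivot, rad. 0: middle hole, the start; + swings the pin end to the board's left (+y); holes at -0.524, -0.262, 0, 0.262, 0.524; stops at +-0.56. Pin down: locked but for 1 mm of play. Pin lifted: it turns with about 1 N at the ring and stays where it is left.
- index_pin (a joint): Height of the spring pin above its seat, m: 0 fully down in a hole, over 0.014 clear of the sector, end stop 0.034. The spring pushes down with 5 N (seated) to 9 N (at the stop). The 12 mm pin has a round foot: let down within 5 mm of a hole it slips in; between holes it rests on the sector at 0.014 and pops in when the arm is pushed on over a hole.
- ring_center (a point): Centre of the opening of the blue pull ring, which is rigid on the pin's top and rides with it. A rounded rectangle of 7 mm round bar, opening 64 mm wide (across the arm) and 46 mm high, leaning 40 degrees from upright with its top towards the pivot: a finger pointing to the pivot and 40 to 45 degrees downward passes squarely through from the front.
- ring_top (a point): Middle of the ring's top bar, on the bar's axis: 135 mm above the table with the pin down, the ring's bottom bar 94 mm. Behind and below the ring there is free space down to the arm (59 mm above the table); the brass pin housing under the ring ends at 84 mm.
- pin_foot (a point): Lowest point of the index pin, on its axis; 170 mm from the pivot, 34 mm above the table when seated.
- orange_button: Orange round marker button, 20 mm wide, 8 mm high, fixed on the board in front of the hole next to the middle one, on its left or right: the arm's new place. Origin at its underside, 205 mm from the pivot, 35 mm straight outward of the hole that it marks.
- grey_button: Grey round marker button of the same size, fixed in front of the hole on the other side of the middle one.
- jar_rose: Bystander, loose: small glass jar with a white lid and pink contents, 59 mm across, 64 mm tall; beside the board, left or right. Origin at the centre of its underside.
- rice_cake_01: Bystander, loose: white rice cake with a pink stamped top, 51x52x35 mm; beside the front of the board. Origin at the centre of its underside.
- stamp_1: Bystander, loose: light wooden cake stamp, 36x36x74 mm; beside the board, left or right. Origin at the centre of its underside.
- rice_cake_02: Bystander, loose: second white rice cake, 51x52x35 mm; beside the front of the board. Origin at the centre of its underside.
- round_cutter: Bystander, loose: round steel cutter, 64 mm across, 36 mm tall, on the table left of the board. Origin at the centre of its underside.
- stamp_2: Bystander, loose: dark wooden cake stamp, 36x36x74 mm, on the table left of the board. Origin at the centre of its underside.

How it is judged:
By the outcome, as a careful person would: the job done as asked, in the order asked, and still so for the second after the job is handed in, with the robot touching nothing.
It also fails if it takes over 38 s, if anything falls off the work surface, if the arm or the gripper's body presses on something with over 40 N, if the wrist force passes 120 N, or if a joint passes its speed limit or range.

## Working session

There is one attempt and no reset: what is moved stays moved. The work goes in short steps, Python scripts to look and compute and a tool call to move; the robot and the scene stay as the last step left them, time stands still between calls to the robot, and variables do not carry over. Pictures are saved under pics/ and viewed, at most 10 in all, crops included, and the job is handed in when it is done.

Besides the shell and the picture viewer there is one more tool, called after "Request:" in YAML: its name, and indented under it one key for each argument. apply_moves: Moves the arm, as the interface text tells. Its arguments: {"type":"object","properties":{"targets":{"type":"array","items":{"type":"object","properties":{"dp":{"type":"array","items":{"type":"number"}},"yaw":{"type":"number"}}}},"grip":{"type":"number"},"squeeze":{"type":"number"}},"required":["targets"]}

```bash
mkdir -p pics; cat > h.py <<'E'
import numpy as np,cv2
from plant import get_state,cams,r
def pt(c,u,v,z=None):
    x=(u-c['cx'])/c['fx'];y=(v-c['cy'])/c['fy'];k=c['k1'];a,b=x,y
    for _ in range(20):
        s=1+k*(a*a+b*b);a,b=x/s,y/s
    if z is None:
        d=c['range_z'][int(v),int(u)]
        return c['R'].T@(np.array([a,b,1])*d-c['t'])
    o=-c['R'].T@c['t'];w=c['R'].T@np.array([a,b,1]);return o+w*(z-o[2])/w[2]
E
python3 - <<'E'
from h import *
print(get_state())
for n in('scene','side'):
    c=cams.capture(n);cv2.imwrite(f'pics/{n}1.png',cv2.resize(c['image'][:,:,::-1],(800,600)))
    np.save(f'pics/{n}1.npy',c,allow_pickle=True)
    print(n,-np.array(c['R']).T@c['t'],np.array(c['R']).round(2))
E
```

```text
{'time_s': 0.0, 'joints': array([ 1.65058967e+01,  2.05906152e+01,  6.37177317e-01, -2.06915055e-02,
       -7.01352100e+01, -1.65088068e+01]), 'qd': array([-0.01685058,  0.13448879,  0.0813087 ,  0.0189512 , -0.01359358,
       -0.0937966 ]), 'joint_torque': array([-8.00930356e-04, -5.82726967e+01,  2.93058443e+01,  6.99745238e+00,
        6.93249181e-03, -2.06530804e-04]), 'tcp_pos': array([ 6.74576992e-01, -2.32344969e-05,  2.47655962e-01]), 'eef_rot': array([ 1.79909479e+02, -6.54313127e-03, -9.00099510e+01]), 'contact_force': array([-0.3502198 ,  0.81049866,  0.41621445]), 'moment': array([-0.01037779, -0.03203724,  0.04708703]), 'gripper_force': 0.0, 'gripper_width': 0.08778229099208222}
scene [ 0.01267184 -0.61268483  0.72655405] [[ 0.7  -0.71 -0.02]
 [-0.44 -0.41 -0.8 ]
 [ 0.56  0.57 -0.6 ]]
side [ 0.09766309 -0.9893343   0.8631488 ] [[ 0.88 -0.47 -0.02]
 [-0.29 -0.5  -0.82]
 [ 0.37  0.73 -0.57]]
```

View pics/scene1.png

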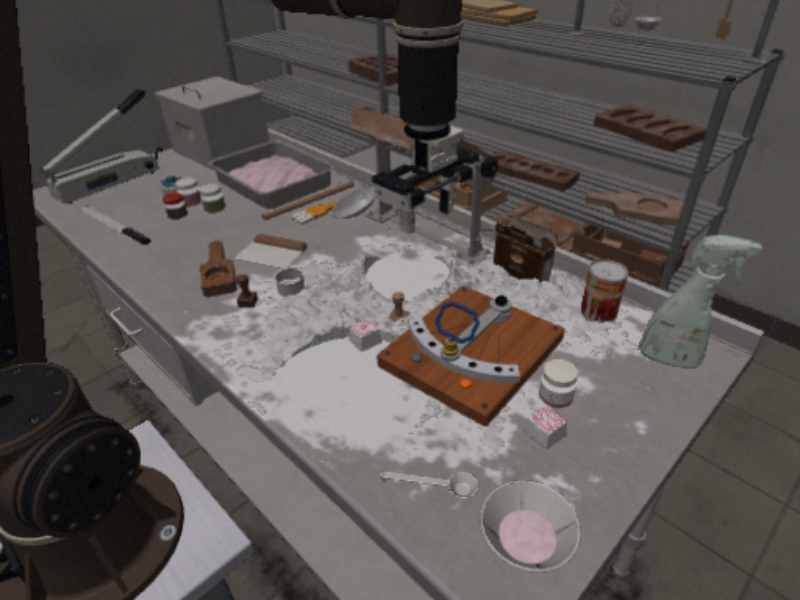

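View pics/side1.png

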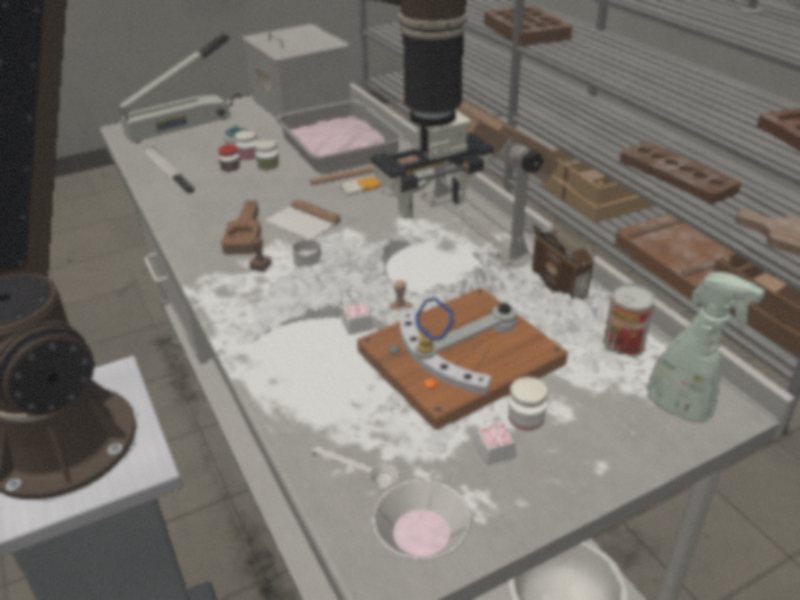

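```bash
python3 - <<'E'
from h import *
c=np.load('pics/scene1.npy',allow_pickle=True).item()
a=cv2.resize(c['image'][60:175,215:335,::-1],None,fx=5,fy=5,interpolation=2)[:,:600]
s=np.load('pics/side1.npy',allow_pickle=True).item()
w=cams.capture('wrist')
print(w['T_tool_cam'].round(3),w['fx'],w['cx'],w['cy'])
np.save('pics/w1.npy',w,allow_pickle=True)
cv2.imwrite('pics/a.png',a)
cv2.imwrite('pics/w.png',cv2.resize(w['image'][:,:,::-1],(800,600)))
b=cv2.resize(c['image'][175:275,235:375,::-1],None,fx=5.7,fy=5.7,interpolation=2)
cv2.imwrite('pics/b.png',b)
E
```

```text
[[ 0.    -0.959 -0.282  0.077]
 [ 1.    -0.     0.001 -0.001]
 [-0.001 -0.282  0.959 -0.137]
 [ 0.     0.     0.     1.   ]] 325.8261012829521 255.10382642981506 192.8250528531441
```

View pics/a.png

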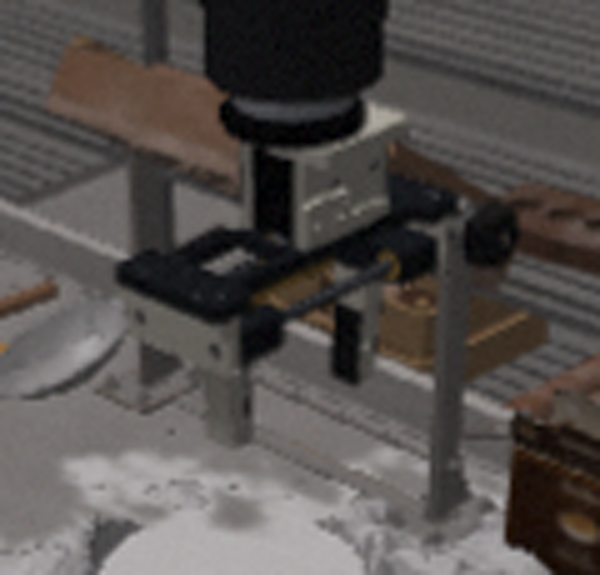

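View pics/w.png

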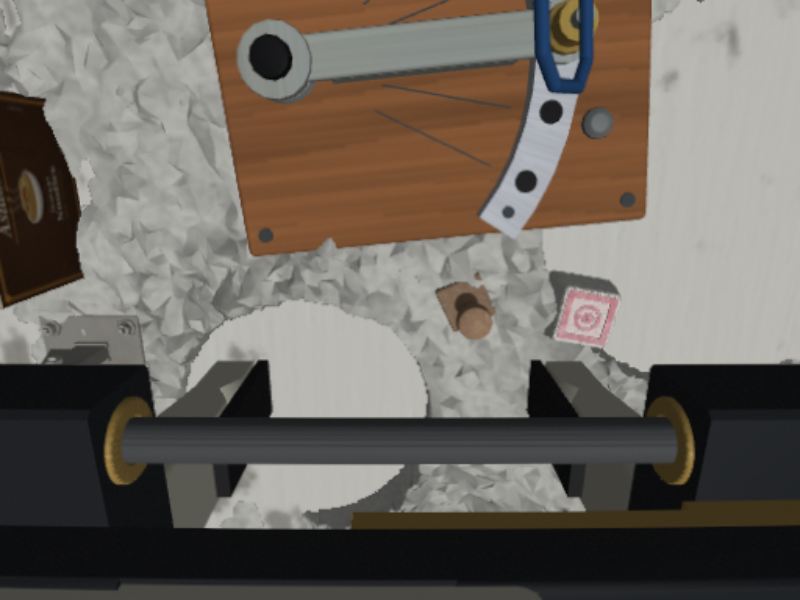

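View pics/b.png

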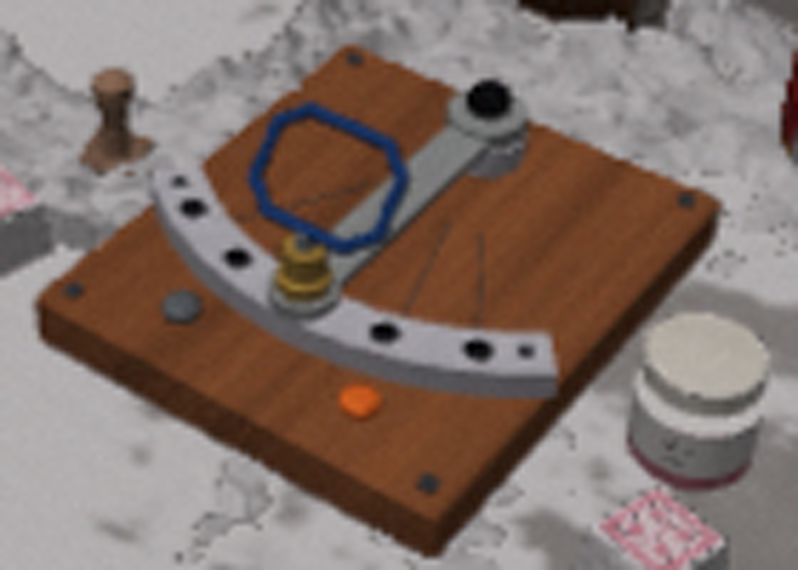

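```bash
cat >> h.py <<'E'
def ptt(w,u,v):
    x=(u-w['cx'])/w['fx'];y=(v-w['cy'])/w['fy'];k=w['k1'];a,b=x,y
    for _ in range(20):
        s=1+k*(a*a+b*b);a,b=x/s,y/s
    d=w['range_z'][int(round(v)),int(round(u))]
    return (w['T_tool_cam']@np.array([a*d,b*d,d,1]))[:3]
E
python3 - <<'E'
from h import *
from scipy.optimize import least_squares
from scipy.spatial.transform import Rotation as Ro
c=np.load('pics/scene1.npy',allow_pickle=True).item()
px=[(193,207),(237,257),(385,332),(478,349)];an=np.radians([30,15,-15,-30])
P=np.array([pt(c,235+x/5.7,175+y/5.7,.048)[:2] for x,y in px])
f=lambda p:(np.c_[p[0]-.17*np.cos(p[2]+an),p[1]-.17*np.sin(p[2]+an)*1]-P).ravel()
# hole at angle a (+ = left,+y): pos = piv + R(yaw)(-.17cos a, .17 sin a)
f=lambda p:(np.c_[p[0]-.17*np.cos(p[2]-an),p[1]-.17*np.sin(p[2]-an)]-P).ravel()
s=least_squares(f,[.6,-.3,0]);print('scene pivot yaw',s.x[:2],np.degrees(s.x[2]),s.fun*1e3)
for n,x,y in(('or',360,400),('grey',182,306)):print(n,pt(c,235+x/5.7,175+y/5.7,.04))
w=np.load('pics/w1.npy',allow_pickle=True).item()
st=get_state();T=np.array(st['tcp_pos']);R=Ro.from_euler('xyz',st['eef_rot'],degrees=True).as_matrix()
for n,u,v in(('pivcap',271,57),('h15',551,111),('h30',526,181),('grey',597,122),('ringleft',563,88),('ringtopbar',545,30),('armbar',430,45)):
    print(n,(T+R@ptt(w,u*.64,v*.64)).round(4))
for v in(380,400,430,460,480):
    print(v)
    for u in range(520,646,8):
        p=ptt(w,u*.64,v*.64)
        if p[2]<.05:print('  ',u,(p*1e3).round(1))
E
```

```text
scene pivot yaw [ 0.74915463 -0.12907966] 5.596256047190676 [-0.08081675 -0.31893262  0.12167665 -0.10629753  0.07444644  0.17990369
 -0.11530634  0.24532645]
or [ 0.55327808 -0.2043898   0.04      ]
grey [ 0.54269107 -0.09985355  0.04      ]
pivcap [ 0.7456 -0.1275  0.078 ]
h15 [ 0.5798 -0.1014  0.0494]
h30 [ 0.5928 -0.0587  0.0503]
grey [ 0.547  -0.0956  0.0406]
ringleft [ 0.5967 -0.1062  0.1257]
ringtopbar [ 0.6109 -0.1283  0.1399]
armbar [ 0.6565 -0.1368  0.0599]
380
   528 [ 2.2 43.4 20.9]
   536 [ 7.1 43.  10.3]
   544 [10.1 43.6  4.1]
   552 [ 9.8 46.2  4.6]
   560 [11.4 47.5  1.2]
   568 [11.3 50.   1.3]
   576 [11.2 52.5  1.6]
   584 [11.3 54.8  1.4]
   592 [11.4 57.1  1.2]
400
   528 [-3.9 43.2 18.1]
   536 [ 1.  43.1  8.6]
   544 [ 4.3 43.6  2.2]
   552 [ 8.5 43.3 -6. ]
   560 [ 9.8 44.7 -8.4]
   568 [ 6.3 49.5 -1.7]
   576 [ 11.5  47.9 -11.8]
   584 [ 11.2  50.4 -11.2]
   592 [ 11.3  52.5 -11.5]
   600 [ 11.3  54.7 -11.5]
   608 [ 11.7  56.6 -12.2]
   616 [ 11.2  59.3 -11.3]
430
   520 [ 31.   20.  -60.3]
   528 [ 31.9  21.  -61.7]
   536 [ 31.7  22.5 -61.4]
   544 [ 30.8
[... 374 characters left out ...]
8 [ 26.3  21.4 -62. ]
   536 [ 26.1  22.8 -61.8]
   544 [ 25.8  24.3 -61.4]
   552 [ 26.2  25.5 -62. ]
   560 [ 26.   27.  -61.7]
   568 [ 25.9  28.4 -61.5]
   576 [ 25.9  29.8 -61.5]
   584 [ 26.9  30.6 -63. ]
   592 [ 26.3  32.3 -62.2]
   600 [ 25.9  34.  -61.6]
   608 [ 26.3  35.  -62.3]
   616 [ 26.4  36.3 -62.4]
   624 [ 25.9  38.1 -61.7]
   632 [ 26.9  38.7 -63.1]
   640 [ 25.7  41.  -61.5]
480
   560 [ -8.5  43.1 -19.5]
   568 [ -5.   43.3 -24.4]
   576 [ -4.2  45.  -25.6]
   584 [ -4.1  47.  -25.7]
   592 [ -0.4  46.7 -30.9]
   600 [  2.6  46.8 -34.9]
   608 [  4.6  47.3 -37.8]
   616 [  8.5  46.5 -43.2]
   624 [ 10.1  47.1 -45.5]
   632 [ 12.1  47.3 -48.2]
   640 [ 15.3  46.5 -52.7]
```

Picture notes: the orange button is on the board's right, at about (465,383) in the scene view, and the grey one is on the left at (417,357). The pads form a ledge about 3.5 mm deep on the fingers, 25 mm behind the TCP, and that ledge can hook the top bar from behind. I'll move above the ring and measure.

Request:
apply_moves:
  targets:
    - {"dp": [-0.02,-0.03,-0.005],"yaw": 1}
    - {"dp": [-0.04,-0.06,-0.015],"yaw": 2}
    - {"dp": [-0.06,-0.09,-0.025],"yaw": 3}
    - {"dp": [-0.08,-0.12,-0.035],"yaw": 4.5}
    - {"dp": [-0.097,-0.146,-0.04],"yaw": 5.6}
    - {"dp": [-0.097,-0.146,-0.04],"yaw": 5.6}
    - {"dp": [-0.097,-0.146,-0.04],"yaw": 5.6}
    - {"dp": [-0.097,-0.146,-0.04],"yaw": 5.6}
  grip: -1

```text
time_s: 0.82
tcp_pos: [0.5783, -0.1461, 0.2087]
eef_rot: [-180.0, -0.0, -84.4]
contact_force: [0.3, -0.1, -0.2]
gripper_width: 0.0878
gripper_force: 0.0
```

```bash
python3 - <<'E'
from h import *
s=get_state();print(s['tcp_pos'],s['eef_rot'],s['contact_force'],s['time_s'])
w=cams.capture('wrist');np.save('pics/w2.npy',w,allow_pickle=True)
im=w['image'].astype(int);m=(im[...,2]>im[...,0]+40)&(im[...,2]>im[...,1]+25)
v,u=np.nonzero(m);Q=np.array([ptt(w,a,b) for a,b in zip(u,v)])
Q=Q[(w['range_z'][v,u]>0)];print(len(Q),Q.min(0),Q.max(0))
t=Q[Q[:,2]<np.percentile(Q[:,2],2)+.006]
from scipy.spatial.transform import Rotation
print('top pts',len(t),np.median(t,0),t.min(0),t.max(0));
b=t[np.abs(t[:,0]-np.median(Q[:,0]))<.02];print('slope',np.polyfit(b[:,0],b[:,1],1))
cv2.imwrite('pics/w2.png',cv2.resize(w['image'][:,:,::-1],(800,600)))
E
```

```text
[ 0.57826349 -0.14610666  0.20874923] [-1.79975878e+02 -3.52860529e-03 -8.44463082e+01] [ 0.25237866 -0.09231814 -0.15346138] 0.8167
1956 [-0.0387684  -0.03741005  0.06812223] [0.03815978 0.00266691 0.11334454]
top pts 754 [ 0.00260166 -0.03348366  0.07052935] [-0.03085104 -0.03741005  0.06812223] [ 0.03223054 -0.02706602  0.07512301]
slope [ 0.00488532 -0.03415431]
```

View pics/w2.png

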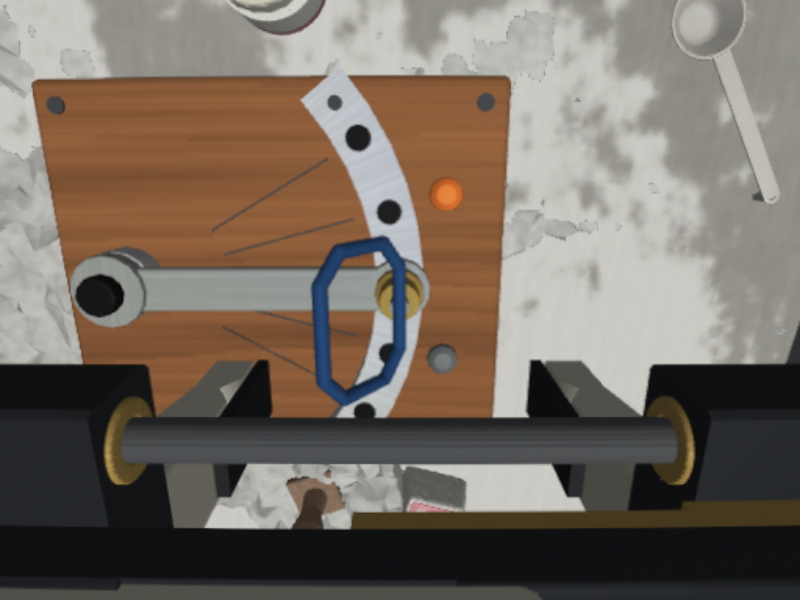

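The top bar lies square to the tool at tool y ≈ -34 mm, leaving about 6 mm clear to the rear finger's pad. I'll descend behind it.

Request:
apply_moves:
  targets:
    - {"dp": [0,0,-0.018]}
    - {"dp": [0,0,-0.036]}
    - {"dp": [0,0,-0.054]}
    - {"dp": [0,0,-0.07]}
    - {"dp": [0,0,-0.085]}
    - {"dp": [0,0,-0.095]}
    - {"dp": [0,0,-0.102]}
    - {"dp": [0,0,-0.106]}
    - {"dp": [0,0,-0.106]}
    - {"dp": [0,0,-0.106]}

```text
$.targets[0]: bad value
```

Request:
apply_moves:
  targets:
    - {"dp": [-0.003,-0.0003,0]}
    - {"dp": [-0.006,-0.0006,0]}
    - {"dp": [-0.008,-0.0008,0]}
    - {"dp": [-0.009,-0.0009,0]}
    - {"dp": [-0.009,-0.0009,0]}
    - {"dp": [-0.009,-0.0009,0]}

```text
$.targets[0]: bad value
```

Request:
apply_moves:
  targets:
    - {"dp": [0,0,-0.018],"yaw": 0}
    - {"dp": [0,0,-0.036],"yaw": 0}
    - {"dp": [0,0,-0.054],"yaw": 0}
    - {"dp": [0,0,-0.07],"yaw": 0}
    - {"dp": [0,0,-0.085],"yaw": 0}
    - {"dp": [0,0,-0.095],"yaw": 0}
    - {"dp": [0,0,-0.102],"yaw": 0}
    - {"dp": [0,0,-0.106],"yaw": 0}
    - {"dp": [0,0,-0.106],"yaw": 0}
    - {"dp": [0,0,-0.106],"yaw": 0}

```text
time_s: 1.7
tcp_pos: [0.5785, -0.1459, 0.103]
eef_rot: [-180.0, -0.0, -84.4]
contact_force: [-0.1, -0.4, -0.5]
gripper_width: 0.0874
gripper_force: 0.0
```

Request:
apply_moves:
  targets:
    - {"dp": [-0.003,-0.0003,0],"yaw": 0}
    - {"dp": [-0.006,-0.0006,0],"yaw": 0}
    - {"dp": [-0.008,-0.0008,0],"yaw": 0}
    - {"dp": [-0.009,-0.0009,0],"yaw": 0}
    - {"dp": [-0.009,-0.0009,0],"yaw": 0}
    - {"dp": [-0.009,-0.0009,0],"yaw": 0}

```text
time_s: 2.2
tcp_pos: [0.569, -0.147, 0.1029]
eef_rot: [-180.0, -0.0, -84.4]
contact_force: [-0.2, -0.9, -0.4]
gripper_width: 0.0877
gripper_force: 0.0
```

Request:
apply_moves:
  targets:
    - {"dp": [-0.0005,0,0],"yaw": 0}
    - {"dp": [-0.001,0,0],"yaw": 0}
    - {"dp": [-0.001,0,0],"yaw": 0}

```text
time_s: 2.45
tcp_pos: [0.5683, -0.1469, 0.1027]
eef_rot: [-180.0, -0.0, -84.4]
contact_force: [0.8, -0.0, -0.1]
gripper_width: 0.0877
gripper_force: 0.6
```

Request:
apply_moves:
  targets:
    - {"dp": [-0.0005,0,0],"yaw": 0}
    - {"dp": [-0.0005,0,0.001],"yaw": 0}
    - {"dp": [-0.0005,0,0.002],"yaw": 0}
    - {"dp": [-0.0005,0,0.003],"yaw": 0}
    - {"dp": [-0.0005,0,0.004],"yaw": 0}
    - {"dp": [-0.0005,0,0.005],"yaw": 0}
    - {"dp": [-0.0005,0,0.006],"yaw": 0}
    - {"dp": [-0.0005,0,0.006],"yaw": 0}

```text
time_s: 3.12
tcp_pos: [0.568, -0.1467, 0.1086]
eef_rot: [-180.0, 0.0, -84.4]
contact_force: [6.1, 0.9, -5.4]
gripper_width: 0.0878
gripper_force: 3.6
```

Request:
apply_moves:
  targets:
    - {"dp": [0,0,0.002],"yaw": 0}
    - {"dp": [0,0,0.004],"yaw": 0}
    - {"dp": [0,0,0.006],"yaw": 0}
    - {"dp": [0,0,0.008],"yaw": 0}
    - {"dp": [0,0,0.01],"yaw": 0}
    - {"dp": [0,0,0.012],"yaw": 0}
    - {"dp": [0,0,0.014],"yaw": 0}
    - {"dp": [0,0,0.016],"yaw": 0}
    - {"dp": [0,0,0.018],"yaw": 0}
    - {"dp": [0,0,0.02],"yaw": 0}
    - {"dp": [0,0,0.02],"yaw": 0}

```text
time_s: 4.03
tcp_pos: [0.5679, -0.1467, 0.1284]
eef_rot: [-180.0, 0.0, -84.4]
contact_force: [7.0, -0.7, -7.8]
gripper_width: 0.0878
gripper_force: 4.5
```

```bash
cat >> h.py <<'E'
def ring(w):
    im=w['image'].astype(int);m=(im[...,2]>im[...,0]+40)&(im[...,2]>im[...,1]+25)&(w['range_z']>0)
    v,u=np.nonzero(m);Q=np.array([ptt(w,a,b) for a,b in zip(u,v)])
    print('ring',len(Q),Q.min(0).round(4),Q.max(0).round(4))
E
python3 - <<'E'
from h import *
s=get_state();print(s['tcp_pos'],s['contact_force'])
w=cams.capture('wrist');ring(w)
s=cams.capture('scene')
a=cv2.resize(w['image'][:,:,::-1],(480,360));b=cv2.resize(s['image'][165:275,235:375,::-1],(458,360),interpolation=2)
cv2.imwrite('pics/w3.png',cv2.resize(np.hstack([a,b]),(800,307)))
E
```

```text
[ 0.56791638 -0.14665711  0.1284156 ] [ 7.01399934 -0.70370369 -7.83202316]
ring 4123 [-0.0367 -0.048  -0.0789] [ 0.0388 -0.0077  0.0118]
```

View pics/w3.png

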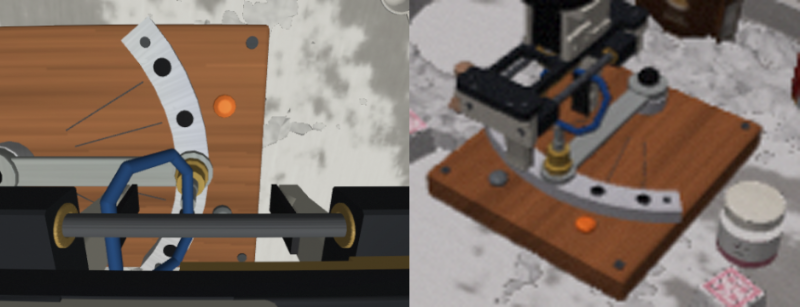

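The pin is clear at about 22 mm of lift; the rod shows below the ring. Next I'll swing it along the arc towards orange.

Request:
apply_moves:
  targets:
    - {"dp": [0.0004,-0.0039,0],"yaw": 1.25}
    - {"dp": [0.0009,-0.0079,0],"yaw": 2.5}
    - {"dp": [0.0015,-0.0117,0],"yaw": 3.75}
    - {"dp": [0.0022,-0.0156,0],"yaw": 5}
    - {"dp": [0.003,-0.0195,0],"yaw": 6.25}
    - {"dp": [0.0038,-0.0234,0],"yaw": 7.5}
    - {"dp": [0.0048,-0.0272,0],"yaw": 8.75}
    - {"dp": [0.0058,-0.031,0],"yaw": 10}
    - {"dp": [0.0058,-0.031,0],"yaw": 10}

```text
time_s: 4.88
tcp_pos: [0.5738, -0.1778, 0.1279]
eef_rot: [-180.0, 0.0, -74.3]
contact_force: [6.9, 0.5, -6.5]
gripper_width: 0.0876
gripper_force: 4.6
```

Request:
apply_moves:
  targets:
    - {"dp": [0.0011,-0.0038,0],"yaw": 1.25}
    - {"dp": [0.0023,-0.0076,0],"yaw": 2.5}
    - {"dp": [0.0036,-0.0113,0],"yaw": 3.75}
    - {"dp": [0.0049,-0.015,0],"yaw": 5}
    - {"dp": [0.0049,-0.015,0],"yaw": 5}
    - {"dp": [0.0049,-0.015,0],"yaw": 5}

```text
time_s: 5.38
tcp_pos: [0.5786, -0.1924, 0.1278]
eef_rot: [-180.0, 0.0, -69.4]
contact_force: [6.9, 2.0, -7.1]
gripper_width: 0.0876
gripper_force: 4.6
```

```bash
python3 - <<'E'
from h import *
s=get_state();print(s['tcp_pos'],s['contact_force'])
w=cams.capture('wrist');ring(w)
s=cams.capture('scene');np.save('pics/s4.npy',s,allow_pickle=True)
a=cv2.resize(w['image'][:,:,::-1],(480,360));b=cv2.resize(s['image'][165:275,235:375,::-1],(458,360),interpolation=2)
cv2.imwrite('pics/w4.png',cv2.resize(np.hstack([a,b]),(800,307)))
E
```

```text
[ 0.57864237 -0.19244846  0.12779607] [ 6.86075475  1.97683973 -7.08865077]
ring 4018 [-0.037  -0.0484 -0.0791] [ 0.0389 -0.0076  0.012 ]
```

View pics/w4.png

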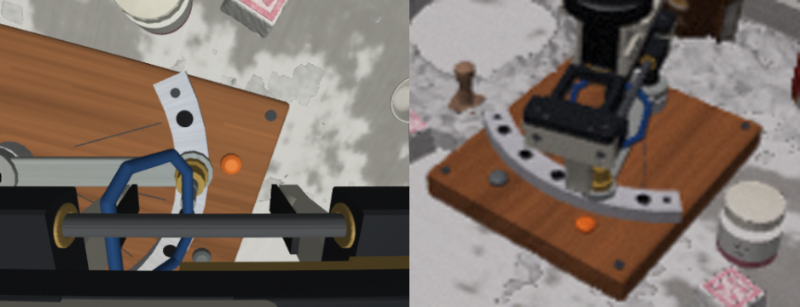

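The ring is unchanged in the tool frame, so the arm has turned the full 15°. I'll let the pin down.

Request:
apply_moves:
  targets:
    - {"dp": [0,0,-0.002],"yaw": 0}
    - {"dp": [0,0,-0.004],"yaw": 0}
    - {"dp": [0,0,-0.006],"yaw": 0}
    - {"dp": [0,0,-0.008],"yaw": 0}
    - {"dp": [0,0,-0.01],"yaw": 0}
    - {"dp": [0,0,-0.012],"yaw": 0}
    - {"dp": [0,0,-0.014],"yaw": 0}
    - {"dp": [0,0,-0.014],"yaw": 0}

```text
time_s: 6.15
tcp_pos: [0.5786, -0.1924, 0.1138]
eef_rot: [-180.0, 0.0, -69.4]
contact_force: [6.6, 1.7, -5.4]
gripper_width: 0.0875
gripper_force: 4.1
```

Request:
apply_moves:
  targets:
    - {"dp": [0,0,-0.002],"yaw": 0}
    - {"dp": [0,0,-0.004],"yaw": 0}
    - {"dp": [0,0,-0.006],"yaw": 0}
    - {"dp": [0,0,-0.008],"yaw": 0}
    - {"dp": [0,0,-0.01],"yaw": 0}
    - {"dp": [0,0,-0.0115],"yaw": 0}
    - {"dp": [0,0,-0.0115],"yaw": 0}

```text
time_s: 6.73
tcp_pos: [0.579, -0.1929, 0.1036]
eef_rot: [-179.9, -0.0, -69.4]
contact_force: [4.9, 2.0, 1.1]
gripper_width: 0.0878
gripper_force: 2.6
```

Request:
apply_moves:
  targets:
    - {"dp": [0.002,0.0007,0],"yaw": 0}
    - {"dp": [0.004,0.0014,0],"yaw": 0}
    - {"dp": [0.006,0.0021,0],"yaw": 0}
    - {"dp": [0.008,0.0028,0],"yaw": 0}
    - {"dp": [0.0095,0.0034,0],"yaw": 0}
    - {"dp": [0.0095,0.0034,0],"yaw": 0}
    - {"dp": [0.0095,0.0034,0],"yaw": 0}

```text
time_s: 7.32
tcp_pos: [0.5875, -0.1895, 0.1029]
eef_rot: [180.0, 0.0, -69.4]
contact_force: [-0.2, -0.3, -0.7]
gripper_width: 0.0877
gripper_force: 0.0
```

Request:
apply_moves:
  targets:
    - {"dp": [0,0,0.004],"yaw": 0}
    - {"dp": [0,0,0.01],"yaw": 0}
    - {"dp": [0,0,0.02],"yaw": 0}
    - {"dp": [0,0,0.035],"yaw": 0}
    - {"dp": [0,0,0.055],"yaw": 0}
    - {"dp": [0,0,0.08],"yaw": 0}
    - {"dp": [0,0,0.1],"yaw": 0}
    - {"dp": [0,0,0.106],"yaw": 0}
    - {"dp": [0,0,0.106],"yaw": 0}
    - {"dp": [0,0,0.106],"yaw": 0}

```text
time_s: 8.15
tcp_pos: [0.5876, -0.1894, 0.2095]
eef_rot: [-179.9, -0.0, -69.4]
contact_force: [0.1, 0.5, -0.5]
gripper_width: 0.0875
gripper_force: 0.0
```

```bash
python3 - <<'E'
from h import *
s=get_state();print(s['tcp_pos'],s['contact_force'])
w=cams.capture('wrist');ring(w)
s=cams.capture('scene')
a=cv2.resize(w['image'][:,:,::-1],(480,360));b=cv2.resize(s['image'][165:275,235:375,::-1],(458,360),interpolation=2)
cv2.imwrite('pics/w5.png',cv2.resize(np.hstack([a,b]),(800,307)))
E
```

```text
[ 0.58755648 -0.18939248  0.20951586] [ 0.09793516  0.54410438 -0.47233817]
ring 1923 [-0.0377 -0.0384  0.0691] [0.0381 0.002  0.1605]
```

View pics/w5.png

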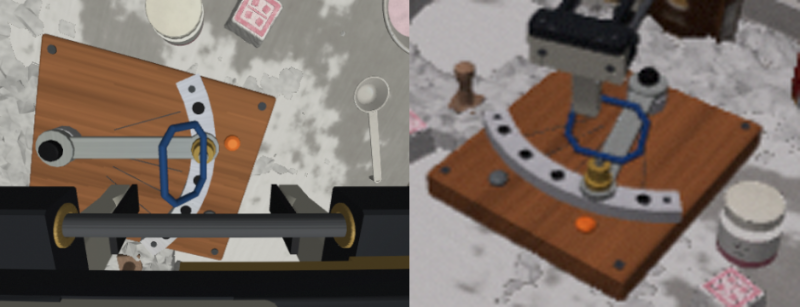

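The pin is down: the ring top reads 0.140 m, the same as when it was seated at the start. The arm lines up with the orange button, and the hand is clear.

```bash
python3 -c "from plant import r;print(r.close_job())"
```

```text
the job is handed in; nothing more can be done
None
```

The guide arm is now at the orange-marked hole with the pin fully home, the hand is clear, nothing else was touched, and the job is handed in at about 8 s of robot time.

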